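# Stop the inspection carousel, index it by hand and reset the stop

## Robot

A 6-joint arm with a two-finger parallel gripper is mounted at the origin on a cart in front of the work surface, level with it; the furniture and walls round the work are solid. World frame = base frame: x ahead of the robot, y to its left, z up, the work surface at z = 0. Lengths are in mm, angles in rad, forces in N, time in s.
With the tool pointing down it reaches from about 275 to 750 mm from the base axis. Payload 10.2 kg.
Tool frame: the origin (TCP) lies at the very end of the fingers, on their centre line; the grasp point (between the pads) lies 19 mm behind it; x points along the fingers, y is the direction in which the jaws open and shut, and the axes are right-handed (so a half turn about x gives the same grasp; the last joint's range is limited). The gripper opens to 85 mm and grips with 20 to 120 N. Pads are 22 mm wide; open, the fingers measure 114 mm over their backs; the gripper's body (76 mm by 85 mm) begins 54 mm behind the grasp point. The pads swing forward as they close: fully open they stand 13 mm farther back than shut.
Start: joints at [0.924, 0.313, 1.498, -0, 1.331, -0.223], TCP at [215.907, 478.555, 231.294] pointing down, gripper open.
Joint ranges: [-2.94, 2.94], [-0.97, 2.17], [0.19, 2.56], [-1.23, 4.37], [0.02, 3.11], [-2.88, 2.88]. Speed limits (rad/s): [2.39, 2.39, 3.01, 3.14, 3.14, 3.14].

## Interface

Orientations are given as a unit quaternion [w, x, y, z].
In Python, from rig import ctrl, viewer, order gives the robot as it stands. The module is installed in compiled form; this text tells all that it offers.
- The arm moves only by the tool carry_out, never from a script. Its argument "deltas" is a list of rows, each a list of 7 numbers: the gripper command: -1 is fully open, 1 is shut, values between are in proportion, then the shift along the tool's x, y, z in mm, then the turn, a rotation vector about the tool's x, y, z in degrees. A call has exactly 5 rows; each row is the pose to reach, as a shift and turn from the pose commanded when the call began, along the tool's axes at that moment; what a row does not reach only later rows make up. A row lasts 1/8 s, in which the tool goes at most 62.5 mm and 10.7 degrees, less where a joint would pass 70% of its speed; a pose out of reach is approached as far as the arm can. A call with a gripper value outside its range is refused whole. The fingers move at their own pace and stop on an object; "newtons" is the grip in N (left out, the last holds). Time passes only in rows, so rows that repeat a pose let the fingers close, or fill a call up. It gives the time, the measured TCP pose, the force and the opening at its end, in the units of the state.
- ctrl.sense(): the state, without advancing time (a new reading comes with each control period).
- viewer.capture(name): name is "scene" or "top" or "wrist"; returns the picture (400x640x3 uint8, red, green, blue); there is no depth.
- viewer.calibration(name): a dict with "fx", "fy", "cx", "cy" (pixels), "xyz" and "attitude" of the camera in the world; the wrist camera has in their place "T_tool_cam" (4x4, takes a point from camera to tool coordinates, whose origin is the TCP and whose axes are the tool frame's). Camera axes: x right, y down, z forward; pixel columns grow to the right and rows downward; lengths in mm; the calibration is good to about 2 mm. The wrist camera is an equidistant fisheye: a pixel r from the principal point sees the ray r / f radians off the axis. A picture is of the moment at which its call begins: read the wrist's pose just before it. calibration takes no time and is no camera call.
- order.finish_job(): hands the job in, once; it reports no verdict.
The state is a dict: "time_s": time; "joints": joint angles; "dq": joint speeds; "tau": joint torques, N m; "eef_pos": TCP position; "ee_rot": TCP orientation; "force": force on the tool from outside, world axes, zero at the start; "wrist_torque": the same for the moment, N m; "grip_width": opening from 0.0 (shut) to 1.0 (fully open).
Only numpy, scipy, OpenCV 4.12 (cv2) and the standard library are available. Lean on these libraries where they do the work, as an engineer would, in place of code of your own. Each camera call takes 0.05 s, during which the arm holds its last target. There are 200 camera calls.

## Task

The camera inspection carousel has stalled between two stations. First press the red mushroom of the emergency stop box until it locks down, then turn the carousel plate by its black hand posts until the circuit board sits under the camera and the plate clicks into that station, and last twist the mushroom clockwise so that it springs fully up again. Never turn the plate unless the stop is locked down, do not touch the board or the camera with its column, and leave the tools lying around where they are.

Things in the scene. Friction and masses are not known exactly. Their poses are not given: they have to be found in the camera images.
- stop_box: emergency stop box, grey below and yellow on top, 78 x 78 x 60 mm, fixed to the bench; a black collar (40 mm across) rises to 66 mm; on it stands the red mushroom. Origin: centre of the underside, z up; a stub aerial 56 mm high stands on its +x face
- stop_top (a point): centre of the top of the red mushroom (round head, 40 mm diameter, 24 mm tall, upright side 12 mm of that, from 6 to 18 mm above its lower face; the box's yellow top lies 42 mm below this point when the mushroom is up, 34 mm when locked down). It moves with the mushroom; vertical axis through it is the axis of turning
- stop_button (a joint): how far the mushroom is pressed, m: 0 = up, 0.008 = locked down. Pressing takes 4 to 8 N; past about 5 mm it snaps down and stays there, and pulling is not the way to free it
- stop_knob (a joint): turning of the mushroom about its vertical axis, rad, growing clockwise seen from above: 0 at rest, spring-returned, end stop at 0.85. When locked down, a cam lifts it while it is turned (about 4 mm at 0.6 rad, about 0.25 N m); past 0.6 rad it is free and springs up once it is let go
- carousel: base of the carousel, grey, 220 x 220 mm, fixed to the bench; origin on the plate's turning axis at bench height, z up, +x towards the camera column (which stands 165 mm from the axis, 30 mm square, 270 mm tall; the camera with its ring light, 70 mm across, hangs 80 mm from the axis, its lower edge 160 mm above the bench)
- turntable (a joint): angle of the plate on the carousel, rad, counter-clockwise from above; 0 or any whole turn = the board is under the camera. Starts at a positive angle under 90 degrees: the short way is clockwise. It stays where left; a spring ball clicks it in every 90 degrees and pulls it in over the last 2.5 degrees; about 3 N at a post turns it, about 8 N breaks it out of a click
- plate_center (a point): centre of the top face of the round aluminium plate, 260 mm diameter, 56 mm above the bench; turns with the plate, its x axis points at the nest that holds the board. The four nests (97 x 66 mm, radial x tangential, centred 81 mm from the axis) stand 8 mm above the plate
- post0 (a point): top of the black hand post at +45 degrees from the board's nest, counter-clockwise from above; each post is 18 mm in diameter, 50 mm tall above the plate, 105 mm from the turning axis
- post1 (a point): top of the hand post at +135 degrees from the board's nest
- post2 (a point): top of the hand post at +225 degrees from the board's nest
- post3 (a point): top of the hand post at +315 degrees from the board's nest
- board: green circuit board, 85 x 60 x 16 mm, clamped in one of the four nests, the others are empty; origin at the centre of its underside
- camera_column: column of the inspection camera with arm and camera, fixed to the carousel; origin at its foot
- screwdriver: red screwdriver, 204 x 26 x 25 mm, bystander; origin under its middle
- pliers: blue pliers, 181 x 55 x 14 mm, bystander; origin under its middle
- terminal_strip: white terminal strip, 60 x 23 x 16 mm, bystander; origin under its middle
Mind the look-alikes: they are no part of the job. Of the things like the stop_box, leave any that is blue or orange; of the rest the larger one is meant.

How it is judged (in metres and radians):
On the way, in this order (a step that is already met when the one before it is completed fails the run):
1. the mushroom is pressed until it locks down, while the plate still stands between stations (value of joint stop_button above 0.0072 m and y of board in the frame of carousel above 0.03 m), for 0.2 s.
2. with the stop still locked, the plate clicks in with the board under the camera (value of joint stop_button above 0.0068 m and x of board in the frame of carousel above 0.05 m and y of board in the frame of carousel between -0.0033 and 0.0033 m), for 0.3 s.
3. the mushroom is twisted clockwise (value of joint stop_knob above 0.35 rad), for 0.05 s.
At the end, for the whole second after the job is handed in: The mushroom is fully up again (within 1 mm) and back at its rest angle (within 0.1 rad), and the plate is at rest in the station with the board under the camera: the board's centre within 3.3 mm (0.04 rad of turning) sideways of the line from the turning axis to the camera, on the camera's side (value of joint stop_button below 0.001 m and value of joint stop_knob below 0.1 rad and x of board in the frame of carousel above 0.05 m and y of board in the frame of carousel between -0.0033 and 0.0033 m and velocity of joint turntable between -0.05 and 0.05 rad/s); the robot touches nothing.
It fails at once if the plate is turned while the stop is not locked down (value of joint stop_button below 0.006 m and (velocity of joint turntable above 0.15 rad/s or velocity of joint turntable below -0.15 rad/s)).
It fails at once if the robot touches the circuit board (contact force between any of the fingers, the arm and board above 1 N).
It fails at once if the robot touches the camera or its column (contact force between any of the fingers, the arm and camera_column above 1 N).
It fails at once if a tool or part on the bench is shifted by more than 20 mm (distance of any of screwdriver, pliers, terminal_strip from where it was at the start of the episode above 0.02 m).
It also fails if it takes over 64 s, if anything falls off the work surface, if the arm or the gripper's body presses on something with over 40 N, if the wrist force passes 120 N, or if a joint passes its speed limit or range.

## Working session

There is one attempt and no reset: what is moved stays moved. The work goes in short steps, Python scripts to look and compute and a tool call to move; the robot and the scene stay as the last step left them, time stands still between calls to the robot, and variables do not carry over. Pictures are saved under pics/ and viewed, about 8 in all and at most 12, crops included, and the job is handed in when it is done.

Besides the shell and the picture viewer there is one more tool, called after "Emit:" as name(argument=value, ...), one argument or row to a line, values as JSON. carry_out: Moves the arm, as the interface text tells. Its arguments: {"type":"object","properties":{"deltas":{"type":"array"},"newtons":{"type":"number"}},"required":["deltas"]}

```bash
mkdir -p pics; python3 - <<'E'
from rig import ctrl, viewer, order
import cv2
for n in ("scene","top"):
    cv2.imwrite(f"pics/{n}0.png",viewer.capture(n)[:,:,::-1]); print(n,viewer.calibration(n))
print(viewer.calibration("wrist")); print(ctrl.sense())
E
```

```text
scene {'fx': 420.37620852547394, 'fy': 420.37620852547394, 'cx': 313.33596762421445, 'cy': 204.0072929003361, 'xyz': array([-224.80941057, 1368.421883  ,  782.9557779 ]), 'attitude': array([ 0.15631852, -0.22084798,  0.81424481, -0.51361082])}
top {'fx': 415.90433629916174, 'fy': 415.90433629916174, 'cx': 320.040830150419, 'cy': 199.12792436742032, 'xyz': array([ 261.70131741,  229.46965525, 1329.42020086]), 'attitude': array([ 0.07222356, -0.58639168,  0.80057393, -0.1000497 ])}
{'fx': 309.70691628693146, 'fy': 309.70691628693146, 'cx': 313.6662329985619, 'cy': 195.43091570572395, 'T_tool_cam': array([[-1.70979250e-03, -3.14572174e-01,  9.49232018e-01,
        -1.42416535e+02],
       [ 9.99998445e-01, -1.28570548e-04,  1.75862708e-03,
         3.09823357e-02],
       [-4.31171862e-04,  9.49233549e-01,  3.14571904e-01,
        -8.08081757e+01],
       [ 0.00000000e+00,  0.00000000e+00,  0.00000000e+00,
         1.00000000e+00]])}
{'time_s': 0.1, 'joints': array([ 9.23626151e-01,  3.13386070e-01,  1.49831796e+00, -1.97636985e-05,
        1.33099213e+00, -2.23389214e-01]), 'dq': array([ 0.00092701, -0.00114805, -0.00244174,  0.00031322, -0.00021055,
        0.00086564]), 'tau': array([ 2.79074047e-03, -4.12895858e+01, -2.60139227e+01, -5.53255302e-05,
        2.99318352e-03, -7.27858742e-05]), 'eef_pos': array([215.76408716, 478.37997381, 230.81262599]), 'ee_rot': array([ 0.69113428,  0.14835227,  0.691451  , -0.14906553]), 'force': array([ 0.33604521, -0.1565098 , -0.73564891]), 'wrist_torque': array([-0.00441038, -0.01659245,  0.04488657]), 'grip_width': 0.9971376096455777}
```

View pics/top0.png

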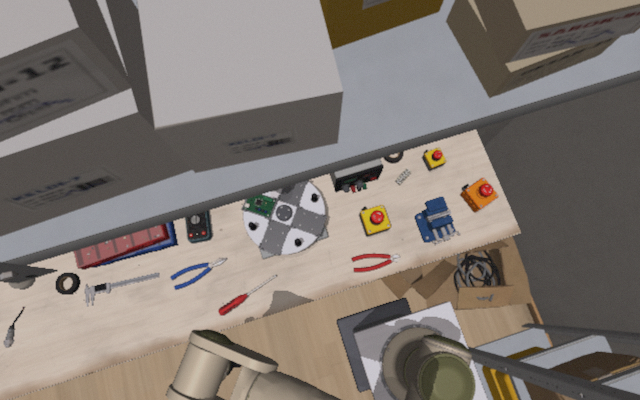

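View pics/scene0.png

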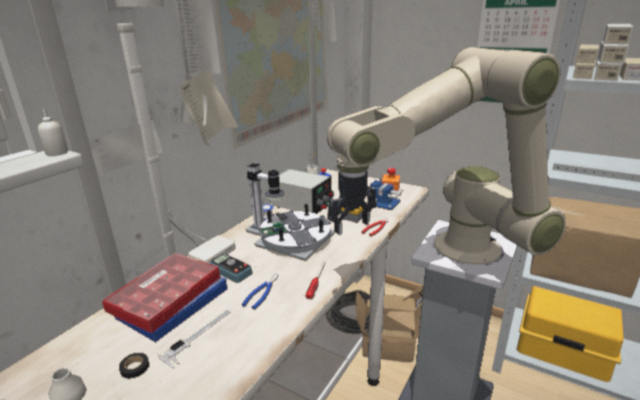

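```bash
cat > h.py <<'E'
import numpy as np, cv2
from scipy.spatial.transform import Rotation as R
from rig import ctrl, viewer, order
def rot(q): return R.from_quat([q[1],q[2],q[3],q[0]]).as_matrix()
def ray(n,u,v,s=None):
    c=viewer.calibration(n); x=(u-c['cx'])/c['fx']; y=(v-c['cy'])/c['fy']
    if n!='wrist': return np.array(c['xyz']),rot(c['attitude'])@[x,y,1]
    T=c['T_tool_cam']; th=np.hypot(x,y); k=np.sin(th)/max(th,1e-9)
    M=rot(s['ee_rot']); d=M@T[:3,:3]@[x*k,y*k,np.cos(th)]
    return np.array(s['eef_pos'])+M@T[:3,3],d
def at(n,u,v,z,s=None):
    o,d=ray(n,u,v,s); return o+d*(z-o[2])/d[2]
def proj(n,P,s=None):
    c=viewer.calibration(n)
    if n!='wrist': p=rot(c['attitude']).T@(np.array(P)-c['xyz']); return c['cx']+c['fx']*p[0]/p[2],c['cy']+c['fy']*p[1]/p[2]
    T=c['T_tool_cam']; p=T[:3,:3].T@(rot(s['ee_rot']).T@(np.array(P)-s['eef_pos'])-T[:3,3])
    th=np.arctan2(np.hypot(*p[:2]),p[2]); r=np.hypot(*p[:2]); return c['cx']+c['fx']*th*p[0]/r,c['cy']+c['fy']*th*p[1]/r
E
python3 - <<'E'
from h import *
im=cv2.imread('pics/top0.png')[140:280,225:505]
cv2.imwrite('pics/c1.png',cv2.resize(im,None,fx=2.85,fy=2.85,interpolation=cv2.INTER_CUBIC))
for n,u,v,z in [('stop',376,217,102),('small',436,155,70),('hub',285,213,56),('board',260,204,75)]: print(n,at('top',u,v,z))
s=ctrl.sense(); print(rot(s['ee_rot']))
E
```

```text
stop [452.90625023 -10.04614907 102.        ]
small [ 591.41695183 -267.71688903   70.        ]
hub [558.06205569 248.45458065  56.        ]
board [604.40055181 314.02079366  75.        ]
[[-6.50022885e-04  4.11205246e-01  9.11542552e-01]
 [-8.91945826e-04  9.11542143e-01 -4.11205697e-01]
 [-9.99999391e-01 -1.08033969e-03 -2.25750452e-04]]
```

View pics/c1.png

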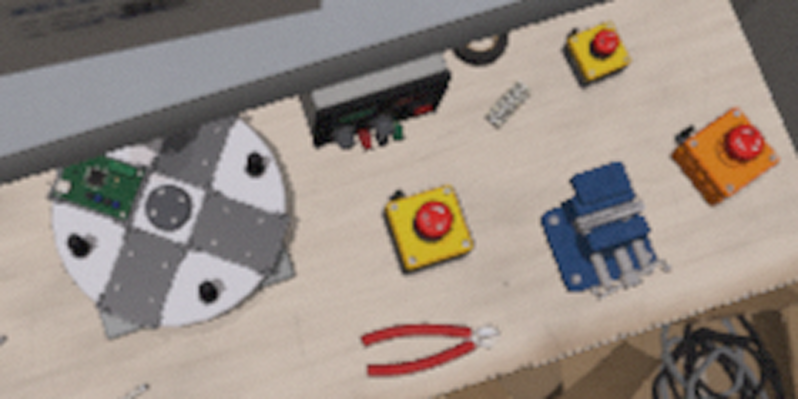

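```bash
python3 - <<'E'
from h import *
from scipy.optimize import least_squares
C=lambda u,v:(225+u/2.85,140+v/2.85)
print('stop',at('top',*C(434,217),102), 'boxcorners',[at('top',*C(*p),60)[:2].round() for p in [(386,206),(457,187),(470,247),(404,272)]])
c=at('top',*C(167,207),57); print('hub',c)
po=[at('top',*C(*p),106)[:2] for p in [(254,160),(78,243),(207,290)]]; print(po)
for p in po: print(np.linalg.norm(p-c[:2]),np.degrees(np.arctan2(*(p-c[:2])[::-1])))
b=at('top',*C(103,184),80)[:2];print('board',b,np.linalg.norm(b-c[:2]),np.degrees(np.arctan2(*(b-c[:2])[::-1])))
for q in [(110,335),(293,275)]:
  p=at('top',*C(*q),10)[:2];print('corner',p,np.linalg.norm(p-c[:2]),np.degrees(np.arctan2(*(p-c[:2])[::-1])))
c=viewer.calibration('top');print(proj('top',[c['xyz'][0],c['xyz'][1],0]))
E
```

```text
stop [454.23593989 -14.60771351 102.        ] boxcorners [array([488.,  23.]), array([485., -58.]), array([418., -49.]), array([413.,  28.])]
hub [560.28489798 252.29400026  57.        ]
[array([570.03387347, 148.53419665]), array([539.86183001, 351.1588736 ]), array([451.71196973, 236.64064339])]
104.216790238012 -84.63240973401938
100.9522901448663 101.67173230561181
109.69552557066109 -171.79598883016962
board [600.25507806 310.80557378] 70.86056400687391 55.66240003569191
corner [451.03948515 354.21841365] 149.40932457370846 136.9855793046329
corner [453.71155197 140.26252101] 154.62512869012536 -133.56973405183285
(np.float64(319.31329161588036), np.float64(304.1807323795341))
```

Look-alikes: big yellow box (376,219), small yellow (435,158), orange (480,193). The first one is the target, being the larger of the two that aren't blue or orange; the close crop agrees. Moving above it.

Emit:
carry_out(
  deltas=[
    [1,10,-35,42,0,0,0],
    [1,20,-75,90,0,0,0],
    [1,25,-115,138,0,0,0],
    [1,30,-155,186,0,0,0],
    [1,35,-192,230,0,0,0],
  ],
  newtons=40,
)

```text
time_s: 0.72
eef_pos: [347.0, 207.1, 196.1]
ee_rot: [0.691, 0.149, 0.691, -0.149]
force: [0.9, 0.7, 0.9]
grip_width: 0.001
```

Emit:
carry_out(
  deltas=[
    [1,5,-35,42,0,0,0],
    [1,8,-75,90,0,0,0],
    [1,10,-110,132,0,0,0],
    [1,10,-140,168,0,0,0],
    [1,10,-155,186,0,0,0],
  ],
)

```text
time_s: 1.35
eef_pos: [452.9, -10.9, 186.0]
ee_rot: [0.691, 0.149, 0.691, -0.15]
force: [-1.0, 1.1, 0.3]
grip_width: 0.0
```

Emit:
carry_out(
  deltas=[
    [1,0,0,0,0,0,0],
    [1,0,0,0,0,0,0],
    [1,0,0,0,0,0,0],
    [1,0,0,0,0,0,0],
    [1,0,0,0,0,0,0],
  ],
)

```text
time_s: 1.98
eef_pos: [452.4, -8.5, 186.4]
ee_rot: [0.691, 0.149, 0.691, -0.149]
force: [-0.6, 0.5, 0.1]
grip_width: 0.0
```

```bash
python3 - <<'E'
from h import *
s=ctrl.sense(); cv2.imwrite('pics/w1.png',viewer.capture('wrist')[:,:,::-1])
import pickle; pickle.dump(s,open('w1.pkl','wb'))
print(s['eef_pos'],s['grip_width'],s['force'],s['joints'],proj('wrist',[454,-14,102],s),proj('wrist',s['eef_pos'],s))
print(rot(s['ee_rot']))
E
```

```text
[452.35455775  -8.5100528  186.36484936] 4.4349986700246124e-05 [-0.62521344  0.52422772  0.10395464] [-2.78789682e-01  1.96989266e-01  1.77190392e+00  1.27565872e-05
  1.17256850e+00 -1.42630048e+00] (np.float64(307.5398166434955), np.float64(206.84859309530438)) (np.float64(313.0778000434184), np.float64(256.16561994128887))
[[ 1.29145827e-04  4.10762731e-01  9.11742267e-01]
 [-2.47366544e-05  9.11742276e-01 -4.10762731e-01]
 [-9.99999991e-01  3.04948395e-05  1.27908606e-04]]
```

View pics/w1.png

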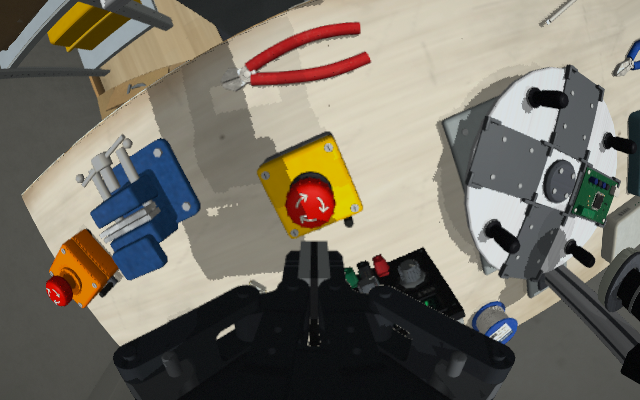

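Wrist view: mushroom of the large yellow box at (311,204), orange look-alike at (60,290), the carousel to the right with post tops near (537,98), (485,228).

```bash
python3 - <<'E'
from h import *
import pickle; s=pickle.load(open('w1.pkl','rb'))
p=at('wrist',311,204,102,s); print(p, rot(s['ee_rot']).T@(p-s['eef_pos']))
for u,v in [(533,97),(488,227),(612,143),(572,246)]: print(at('wrist',u,v,106,s))
print(at('wrist',559,181,57,s))
E
```

```text
[452.95375397 -10.55661248 102.        ] [84.36497664 -1.6223802   1.37617198]
[442.42091438 200.17835189 106.        ]
[536.69887739 123.73676546 106.        ]
[522.91967581 307.87217501 106.        ]
[615.85551429 229.04495405 106.        ]
[562.17012798 255.61146676  57.        ]
```

Emit:
carry_out(
  deltas=[
    [1,40,-2,1,0,0,0],
    [1,72,-2,1,0,0,0],
    [1,82,-2,1,0,0,0],
    [1,87,-2,1,0,0,0],
    [1,91,-2,1,0,0,0],
  ],
)

```text
time_s: 2.65
eef_pos: [452.9, -11.1, 96.2]
ee_rot: [0.692, 0.149, 0.691, -0.149]
force: [-2.4, 0.5, 1.9]
grip_width: 0.001
```

Emit:
carry_out(
  deltas=[
    [1,1,0,0,0,0,0],
    [1,2,0,0,0,0,0],
    [1,2,0,0,0,0,0],
    [1,2,0,0,0,0,0],
    [1,2,0,0,0,0,0],
  ],
)

```text
time_s: 3.28
eef_pos: [453.1, -11.2, 94.2]
ee_rot: [0.692, 0.149, 0.691, -0.149]
force: [-1.3, 0.9, 8.1]
grip_width: 0.001
```

Emit:
carry_out(
  deltas=[
    [1,2,0,0,0,0,0],
    [1,3,0,0,0,0,0],
    [1,3,0,0,0,0,0],
    [1,3,0,0,0,0,0],
    [1,3,0,0,0,0,0],
  ],
)

```text
time_s: 3.9
eef_pos: [453.6, -11.3, 93.7]
ee_rot: [0.693, 0.148, 0.69, -0.149]
force: [-13.7, 2.7, 39.4]
grip_width: -0.004
```

Emit:
carry_out(
  deltas=[
    [1,-15,0,0,0,0,0],
    [1,-50,0,0,0,0,0],
    [1,-80,0,0,0,0,0],
    [1,-97,0,0,0,0,0],
    [1,-97,0,0,0,0,0],
  ],
)

```text
time_s: 4.53
eef_pos: [453.1, -11.2, 188.2]
ee_rot: [0.692, 0.149, 0.69, -0.149]
force: [-0.2, -0.1, -0.4]
grip_width: 0.001
```

```bash
python3 - <<'E'
from h import *
s=ctrl.sense(); im=viewer.capture('wrist')[:,:,::-1]; cv2.imwrite('pics/w2.png',im)
a=cv2.imread('pics/w1.png')[120:260,230:390]; b=im[120:260,230:390]
cv2.imwrite('pics/cmp.png',cv2.resize(np.hstack([a,b]),None,fx=2.5,fy=2.5,interpolation=cv2.INTER_CUBIC))
print(s['eef_pos'])
E
```

```text
[453.08784103 -11.21146554 188.24368092]
```

View pics/cmp.png

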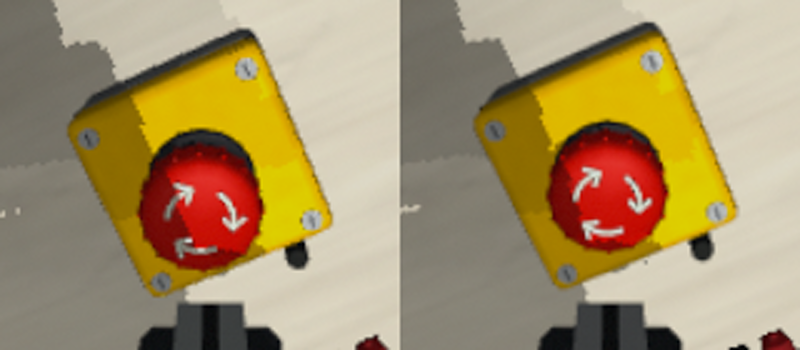

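Before/after crop: the mushroom top is lower and hides most of the black collar, so it is locked. Next, above post1.

Emit:
carry_out(
  deltas=[
    [0,2,35,-18,-4,0,0],
    [0,4,88,-45,-12,0,0],
    [0,6,140,-72,-22,0,0],
    [0,8,185,-96,-30,0,0],
    [0,8,210,-109,-32,0,0],
  ],
)

```text
time_s: 5.2
eef_pos: [438.5, 227.3, 177.9]
ee_rot: [0.705, -0.049, 0.706, 0.049]
force: [0.3, 0.4, -0.8]
grip_width: 0.5
```

Emit:
carry_out(
  deltas=[
    [0,0,0,0,0,0,0],
    [0,0,0,0,0,0,0],
    [0,0,0,0,0,0,0],
    [0,0,0,0,0,0,0],
    [0,0,0,0,0,0,0],
  ],
)

```text
time_s: 5.82
eef_pos: [439.6, 224.8, 179.3]
ee_rot: [0.706, -0.047, 0.705, 0.047]
force: [0.3, -0.2, 1.2]
grip_width: 0.502
```

```bash
python3 - <<'E'
from h import *
s=ctrl.sense(); im=viewer.capture('wrist')[:,:,::-1]; cv2.imwrite('pics/w3.png',im)
import pickle; pickle.dump(s,open('w3.pkl','wb'))
print(s['eef_pos'],s['grip_width'],rot(s['ee_rot']).round(4),s['joints'])
for P in ([453,237,106],[558,250,56]): print(proj('wrist',P,s))
E
```

```text
[439.61751286 224.83168175 179.34049821] 0.5023427681940505 [[ 1.000e-04 -1.336e-01  9.910e-01]
 [-0.000e+00  9.910e-01  1.336e-01]
 [-1.000e+00 -0.000e+00  1.000e-04]] [ 2.34993764e-01  2.93191562e-01  1.66656684e+00 -2.88987292e-05
  1.18175628e+00 -1.46974216e+00]
(np.float64(326.66450489041216), np.float64(225.29084535914623))
(np.float64(321.83916901460543), np.float64(296.9086641807693))
```

View pics/w3.png

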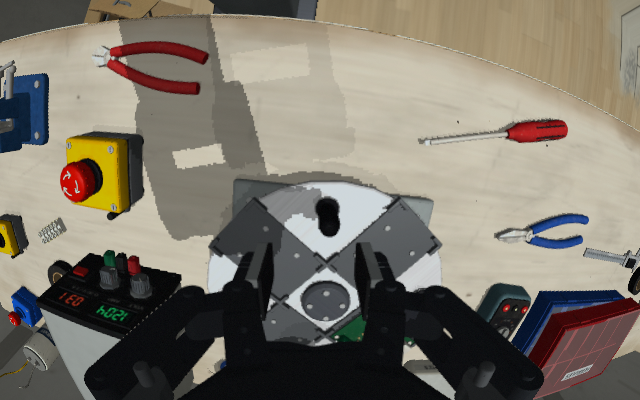

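```bash
python3 - <<'E'
from h import *
im=cv2.imread('pics/w3.png')[165:325,225:445]
cv2.imwrite('pics/c3.png',cv2.resize(im,None,fx=3.6,fy=3.6,interpolation=cv2.INTER_CUBIC))
E
```

```text
(no output)
```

View pics/c3.png

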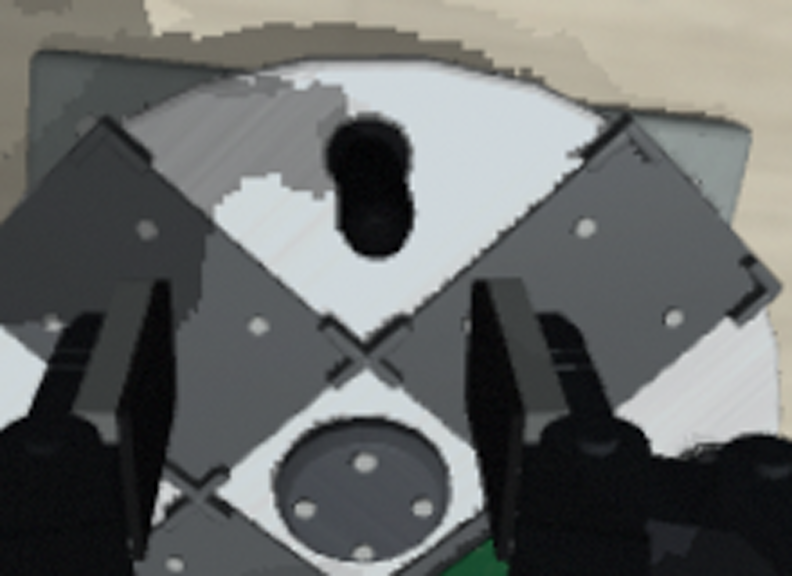

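```bash
python3 - <<'E'
from h import *
import pickle; s=pickle.load(open('w3.pkl','rb'))
C=lambda u,v:(225+u/3.6,165+v/3.6)
p=at('wrist',*C(376,220),106,s)[:2]; f=at('wrist',*C(368,155),60,s)[:2]; h=at('wrist',*C(363,490),60,s)[:2]
a=lambda d:(np.linalg.norm(d),np.degrees(np.arctan2(d[1],d[0])))
print(p,f,h,a(p-h),a(f-h))
# plate rim points
for q in [(370,58),(240,76),(520,76),(775,370)]:
  r=at('wrist',*C(*q),56,s)[:2]; print('rim',r,a(r-h))
for q in [(33,52),(750,128)]:
  r=at('wrist',*C(*q),20,s)[:2]; print('corner',r,a(r-h))
r=at('wrist',*C(365,352),60,s)[:2]; print('nest cross',r,a(r-h))
E
```

```text
[453.40135701 239.20701524] [456.00856361 239.84733553] [560.08516185 254.46416496] (np.float64(107.76926664548381), np.float64(-171.861157674459)) (np.float64(105.09800190379133), np.float64(-172.00549715698088))
rim [432.02584429 236.94368693] (np.float64(129.25229578243602), np.float64(-172.20942773632888))
rim [440.94886679 205.53776968] (np.float64(128.79149411414957), np.float64(-157.67322962211358))
rim [431.48547616 275.13748741] (np.float64(130.25077896540319), np.float64(170.8674279104055))
rim [509.66907545 371.17817536] (np.float64(127.1374924718452), np.float64(113.36253819466808))
corner [452.62297668 144.25706921] (np.float64(153.927662207453), np.float64(-134.27751194631756))
corner [447.33168171 357.75587798] (np.float64(152.91345677935414), np.float64(137.50768421518345))
nest cross [512.80448997 247.70725726] (np.float64(47.761048308453894), np.float64(-171.86689783046901))
```

Hub (560,254), post1 (455.5,239.5), at 105 mm and 188.1° as it should be; carousel yaw about 1.6°, so the turn is about 51.5° clockwise. Descending on post1 and gripping.

Emit:
carry_out(
  deltas=[
    [0,10,12,18,0,0,0],
    [0,45,12,18,0,0,0],
    [0,80,12,18,0,0,0],
    [0,105,12,18,0,0,0],
    [0,110,12,18,0,0,0],
  ],
  newtons=30,
)

```text
time_s: 6.5
eef_pos: [455.1, 239.3, 68.1]
ee_rot: [0.705, -0.048, 0.706, 0.047]
force: [0.2, -0.3, -0.1]
grip_width: 0.499
```

Emit:
carry_out(
  deltas=[
    [0.3,0,0,0,0,0,0],
    [0.6,0,0,0,0,0,0],
    [1,0,0,0,0,0,0],
    [1,0,0,0,0,0,0],
    [1,0,0,0,0,0,0],
  ],
  newtons=30,
)

```text
time_s: 7.12
eef_pos: [456.3, 239.7, 70.5]
ee_rot: [0.706, -0.047, 0.705, 0.048]
force: [-1.3, -0.2, 6.2]
grip_width: 0.195
```

```bash
python3 - <<'E'
from h import *
s=ctrl.sense();M=rot(s['ee_rot']); print(s['eef_pos'],s['grip_width'],s['force'],np.degrees(np.arctan2(M[1,1],M[0,1])))
c=np.array([560,254.5]);p=s['eef_pos'][:2]
b=np.radians(188.1)
for d in (5,10,15,20,25,30,35,40,45,50,51.5,53):
  a=b-np.radians(d); w=105*(np.array([np.cos(a),np.sin(a)])-np.array([np.cos(b),np.sin(b)]))
  print(d,(M[:2,:].T@w)[1:].round(1))
E
```

```text
[456.34085998 239.72366938  70.45688404] 0.1948190037978189 [-1.27916318 -0.20722925  6.17418378] 97.71795122742176
5 [9.2 0.3]
10 [18.2  1.5]
15 [27.2  3.4]
20 [36.   6.1]
25 [44.4  9.5]
30 [52.6 13.7]
35 [60.4 18.6]
40 [67.7 24.1]
45 [74.4 30.3]
50 [80.7 37. ]
51.5 [82.4 39.1]
53 [84.1 41.2]
```

Emit:
carry_out(
  deltas=[
    [1,0,5,0,3,0,0],
    [1,0,14,1,8,0,0],
    [1,0,25,3,14,0,0],
    [1,0,36,6,20,0,0],
    [1,0,44.5,9.5,25,0,0],
  ],
)

```text
time_s: 7.75
eef_pos: [460.1, 284.8, 70.5]
ee_rot: [0.7, 0.107, 0.698, -0.107]
force: [3.1, -4.8, 5.0]
grip_width: 0.196
```

Emit:
carry_out(
  deltas=[
    [1,0,9,0.5,5,0,0],
    [1,0,18,1.5,10,0,0],
    [1,0,27,3.5,15,0,0],
    [1,0,36,6,20,0,0],
    [1,0,44.5,9.5,25,0,0],
  ],
)

```text
time_s: 8.38
eef_pos: [482.7, 324.4, 70.5]
ee_rot: [0.66, 0.256, 0.658, -0.256]
force: [3.0, -5.5, 4.6]
grip_width: 0.194
```

Emit:
carry_out(
  deltas=[
    [1,0,0,0,0,0,0],
    [1,0,1,0,0.5,0,0],
    [1,0,2,0,1,0,0],
    [1,0,3,0,1.5,0,0],
    [1,0,3,0,1.5,0,0],
  ],
)

```text
time_s: 9.0
eef_pos: [484.5, 326.4, 70.5]
ee_rot: [0.657, 0.264, 0.655, -0.263]
force: [4.0, -3.2, 5.9]
grip_width: 0.195
```

```bash
python3 - <<'E'
from h import *
s=ctrl.sense();M=rot(s['ee_rot']); print(s['eef_pos'],s['grip_width'],s['force'],np.degrees(np.arctan2(M[1,1],M[0,1])))
d=s['eef_pos'][:2]-[560,254.5]; print(np.linalg.norm(d),np.degrees(np.arctan2(d[1],d[0])))
cv2.imwrite('pics/t4.png',cv2.resize(viewer.capture('top')[150:270,225:345,::-1],None,fx=4.5,fy=4.5,interpolation=cv2.INTER_CUBIC))
cv2.imwrite('pics/w4.png',viewer.capture('wrist')[:,:,::-1])
E
```

```text
[484.53013425 326.36655478  70.47584816] 0.19466774482777993 [ 4.01137283 -3.19204605  5.9056088 ] 46.29790065447777
104.21373389550523 136.40096633476762
```

View pics/w4.png

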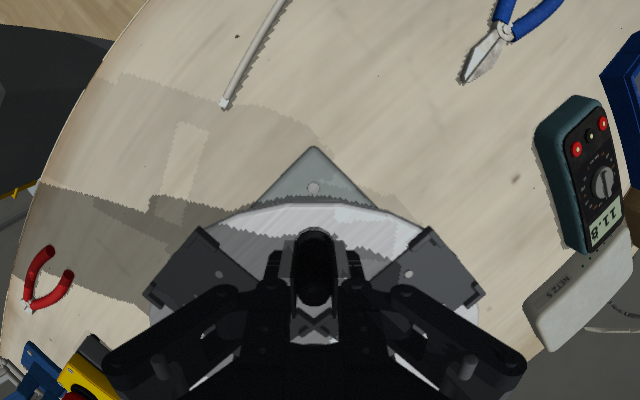

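Post1 is held at 136.4°, and the base corner lies straight behind it at (314,150), as it should at the station. Letting go and looking from above.

Emit:
carry_out(
  deltas=[
    [0.5,0,0,0,0,0,0],
    [0,0,0,0,0,0,0],
    [0,0,0,0,0,0,0],
    [0,0,0,0,0,0,0],
    [0,-15,0,0,0,0,0],
  ],
)

```text
time_s: 9.72
eef_pos: [482.9, 326.6, 84.0]
ee_rot: [0.656, 0.263, 0.657, -0.264]
force: [0.1, -0.2, 0.7]
grip_width: 0.5
```

Emit:
carry_out(
  deltas=[
    [0,-40,0,0,0,0,0],
    [0,-80,0,0,0,0,0],
    [0,-100,0,-15,0,0,0],
    [0,-100,0,-15,0,0,0],
    [0,-100,0,-15,0,0,0],
  ],
)

```text
time_s: 10.35
eef_pos: [472.5, 336.8, 183.6]
ee_rot: [0.656, 0.263, 0.656, -0.264]
force: [0.3, -0.4, 0.5]
grip_width: 0.498
```

```bash
python3 - <<'E'
from h import *
import pickle
s=ctrl.sense();M=rot(s['ee_rot']); print(s['eef_pos'],s['grip_width'],s['force'],M.round(4).tolist())
im=viewer.capture('wrist')[:,:,::-1];cv2.imwrite('pics/w5.png',im); pickle.dump(s,open('w5.pkl','wb'))
cv2.imwrite('pics/c5.png',cv2.resize(im[140:340,200:440],None,fx=3,fy=3,interpolation=cv2.INTER_CUBIC))
E
```

```text
[472.51381956 336.77096211 183.57576127] 0.49800817408205494 [ 0.3435808  -0.3921001   0.54003969] [[-0.0011, 0.6919, 0.722], [-0.0006, 0.722, -0.6919], [-1.0, -0.0012, -0.0003]]
```

View pics/c5.png

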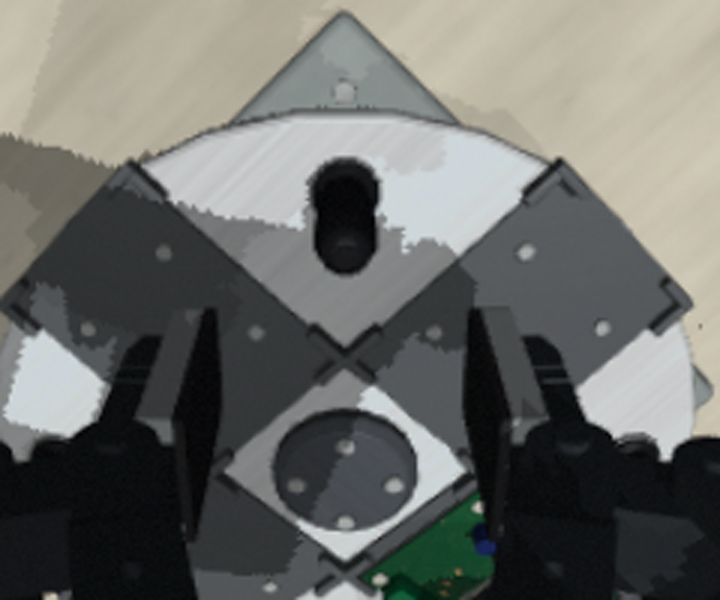

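```bash
python3 - <<'E'
from h import *
import pickle; s=pickle.load(open('w5.pkl','rb'))
C=lambda u,v:(200+u/3,140+v/3)
h=at('wrist',*C(345,469),60,s)[:2]
a=lambda d:(np.linalg.norm(d).round(1),np.degrees(np.arctan2(d[1],d[0])).round(2))
for n,q,z in [('post',(345,245),106),('foot',(344,190),60),('cross',(346,352),60),('corner',(344,12),20),('basescrew',(344,92),20)]: print(n,a(at('wrist',*C(*q),z,s)[:2]-h))
s=ctrl.sense();M=rot(s['ee_rot'])
print(h,'to stop',M.T@(np.array([453,-11,150])-s['eef_pos']),s['joints'])
E
```

```text
post (np.float64(106.1), np.float64(136.46))
foot (np.float64(104.6), np.float64(136.52))
cross (np.float64(48.1), np.float64(135.97))
corner (np.float64(152.9), np.float64(136.39))
basescrew (np.float64(125.5), np.float64(136.42))
[559.92246754 255.52583263] to stop [  33.61943798 -264.38861706  226.53763785] [ 4.17308215e-01  4.73362438e-01  1.39374149e+00 -1.71382465e-04
  1.27635476e+00 -3.89104093e-01]
```

The plate stands at 136.4 to 136.5° against the base corner's 136.4°, so it is in the station. Back to the mushroom.

Emit:
carry_out(
  deltas=[
    [-0.6,0,-30,26,0,0,0],
    [-0.6,0,-75,64,0,0,0],
    [-0.6,0,-120,103,0,0,0],
    [-0.6,0,-165,141,0,0,0],
    [-0.6,0,-205,176,0,0,0],
  ],
  newtons=60,
)

```text
time_s: 11.02
eef_pos: [457.2, 65.2, 183.6]
ee_rot: [0.656, 0.264, 0.656, -0.264]
force: [0.6, 0.2, 1.1]
grip_width: 0.801
```

Emit:
carry_out(
  deltas=[
    [-0.6,10,-35,30,0,0,0],
    [-0.6,25,-59,50.5,0,0,0],
    [-0.6,35,-59,50.5,0,0,0],
    [-0.6,35,-59,50.5,0,0,0],
    [-0.6,35,-59,50.5,0,0,0],
  ],
)

```text
time_s: 11.65
eef_pos: [453.7, -9.4, 149.5]
ee_rot: [0.656, 0.263, 0.656, -0.263]
force: [-0.7, -0.2, -0.1]
grip_width: 0.799
```

```bash
python3 - <<'E'
from h import *
s=ctrl.sense();M=rot(s['ee_rot']);im=viewer.capture('wrist')[:,:,::-1];cv2.imwrite('pics/w6.png',im)
print(s['eef_pos'],s['grip_width'],s['force'],'to',M.T@(np.array([453,-11,62])-s['eef_pos']))
h=cv2.cvtColor(im,cv2.COLOR_BGR2HSV);m=(((h[...,0]<8)|(h[...,0]>172))&(h[...,1]>150)&(h[...,2]>60)).astype('uint8')
n,l,st,ce=cv2.connectedComponentsWithStats(m)
for i in np.argsort(-st[1:,4])[:3]+1: print(st[i],ce[i],at('wrist',*ce[i],86,s))
print(proj('wrist',[453,-11,94],s),proj('wrist',[453,-11,86],s))
E
```

```text
[453.6704127   -9.41880938 149.49861297] 0.7989235912734586 [-0.72056509 -0.24267183 -0.07766907] to [87.49844761 -1.61855652  0.59902418]
[ 284  186   56   57 2114] [311.4333018  213.54399243] [453.52508733 -10.92598127  86.        ]
[ 211   33  119   79 1781] [271.74508703  74.96799551] [365.88049895  37.11701806  86.        ]
[ 201    5  106   93 1693] [250.89486119  46.9509746 ] [342.06726112  40.771064    86.        ]
(np.float64(310.77242806653396), np.float64(217.37519492023247)) (np.float64(310.849705982775), np.float64(213.11706493927844))
```

Emit:
carry_out(
  deltas=[
    [-0.6,20,-1.5,0.5,0,0,0],
    [-0.6,55,-1.5,0.5,0,0,0],
    [-0.6,78,-1.5,0.5,0,0,0],
    [-0.6,86,-1.5,0.5,0,0,0],
    [-0.6,86,-1.5,0.5,0,0,0],
  ],
)

```text
time_s: 12.32
eef_pos: [453.1, -11.4, 63.6]
ee_rot: [0.656, 0.263, 0.656, -0.263]
force: [0.2, 0.1, -0.8]
grip_width: 0.801
```

Emit:
carry_out(
  deltas=[
    [-0.3,0,0,0,0,0,0],
    [0,0,0,0,0,0,0],
    [0.4,0,0,0,0,0,0],
    [0.4,0,0,0,0,0,0],
    [0.4,0,0,0,0,0,0],
  ],
  newtons=50,
)

```text
time_s: 12.95
eef_pos: [453.5, -11.5, 64.4]
ee_rot: [0.657, 0.264, 0.655, -0.263]
force: [-0.7, 3.3, 8.7]
grip_width: 0.447
```

Emit:
carry_out(
  deltas=[
    [0.4,-0.7,0,0,7,0,0],
    [0.4,-1.7,0,0,16,0,0],
    [0.4,-2.7,0,0,25,0,0],
    [0.4,-3.7,0,0,34,0,0],
    [0.4,-4.5,0,0,43,0,0],
  ],
)

```text
time_s: 13.58
eef_pos: [455.1, -10.9, 69.9]
ee_rot: [0.514, 0.489, 0.511, -0.485]
force: [4.7, 10.8, 17.9]
grip_width: 0.446
```

Emit:
carry_out(
  deltas=[
    [0.4,0,0,0,1,0,0],
    [0.4,0,0,0,2,0,0],
    [0.4,0,0,0,2,0,0],
    [0.4,0,0,0,2,0,0],
    [0.4,0,0,0,2,0,0],
  ],
)

```text
time_s: 14.2
eef_pos: [455.2, -10.9, 70.2]
ee_rot: [0.507, 0.496, 0.504, -0.493]
force: [2.8, 9.9, 18.7]
grip_width: 0.45
```

```bash
python3 - <<'E'
from h import *
s=ctrl.sense();M=rot(s['ee_rot']);print(s['eef_pos'],s['grip_width'],s['force'],s['wrist_torque'],np.degrees(np.arctan2(M[1,1],M[0,1])))
im=viewer.capture('wrist')[:,:,::-1]
cv2.imwrite('pics/c7.png',cv2.resize(im[140:320,200:440],None,fx=3,fy=3,interpolation=cv2.INTER_CUBIC))
E
```

```text
[455.18365592 -10.8740343   70.2057782 ] 0.4499084346811627 [ 2.77705099  9.88114073 18.71690734] [ 1.53525298 -0.37825003  0.32622601] 1.2312940611456282
```

View pics/c7.png

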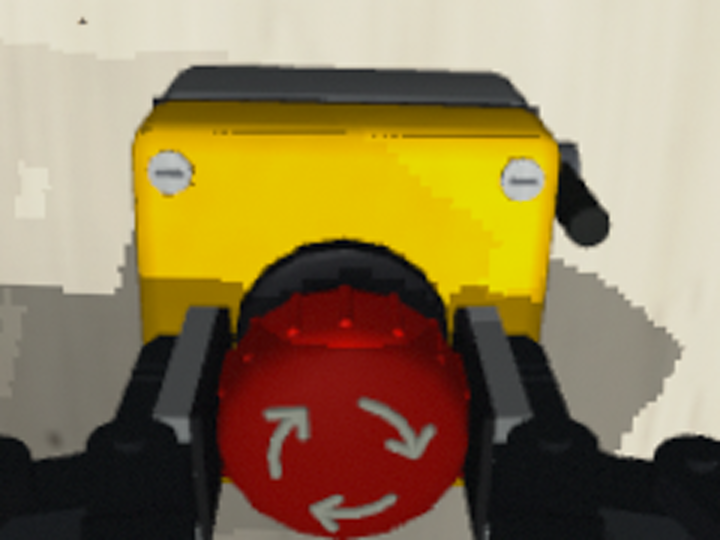

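Emit:
carry_out(
  deltas=[
    [-0.6,0,0,0,0,0,0],
    [-0.6,0,0,0,0,0,0],
    [-0.6,0,0,0,0,0,0],
    [-0.6,0,0,0,0,0,0],
    [-0.6,-20,0,0,0,0,0],
  ],
)

```text
time_s: 14.88
eef_pos: [452.0, -11.5, 87.1]
ee_rot: [0.504, 0.494, 0.506, -0.495]
force: [0.4, 0.2, -0.0]
grip_width: 0.799
```

Emit:
carry_out(
  deltas=[
    [-0.6,-30,0,0,-8,0,0],
    [-0.6,-60,0,0,-17,0,0],
    [-0.6,-95,0,0,-21,0,0],
    [-0.6,-100,0,0,-21,0,0],
    [-0.6,-100,0,0,-21,0,0],
  ],
)

```text
time_s: 15.5
eef_pos: [452.6, -11.6, 187.3]
ee_rot: [0.587, 0.394, 0.587, -0.395]
force: [0.2, 0.0, -0.5]
grip_width: 0.8
```

```bash
python3 - <<'E'
from h import *
s=ctrl.sense();M=rot(s['ee_rot']);print(s['eef_pos'],s['grip_width'],s['force'],np.degrees(np.arctan2(M[1,1],M[0,1])))
im=viewer.capture('wrist')[:,:,::-1]; t=viewer.capture('top')[:,:,::-1]
a=cv2.resize(im[120:280,220:420],None,fx=2,fy=2,interpolation=cv2.INTER_CUBIC)
b=cv2.resize(t[165:265,235:335],(320,320),interpolation=cv2.INTER_CUBIC)
cv2.imwrite('pics/c8.png',np.hstack([a,b]))
print(proj('wrist',[453,-11,102],s),proj('wrist',[453,-11,94],s))
E
```

```text
[452.58464753 -11.58321975 187.28260357] 0.8002894786119453 [ 0.21022258  0.0198965  -0.45043741] 22.172143430710495
(np.float64(314.0584733390192), np.float64(201.91028859501446)) (np.float64(314.0381293958731), np.float64(198.5990214119011))
```

View pics/c8.png

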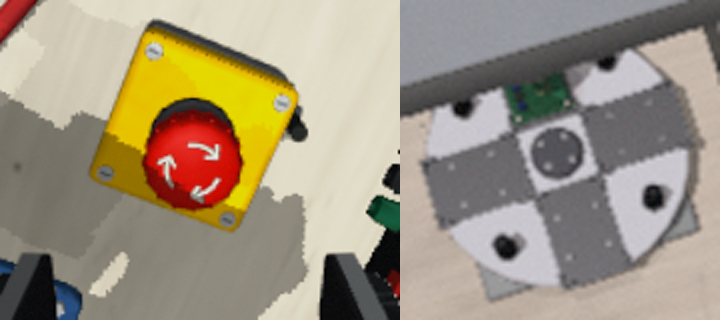

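```bash
python3 - <<'E'
from h import *
import pickle
s0=pickle.load(open('w1.pkl','rb')); i0=cv2.imread('pics/w1.png'); s2=ctrl.sense(); i2=viewer.capture('wrist')[:,:,::-1].copy()
def rect(im,s,z):
    g=np.arange(-20,20,.25); mp=np.array([[proj('wrist',[453+x,-11+y,z],s) for x in g] for y in g],'float32')
    return cv2.remap(im,mp[...,0],mp[...,1],cv2.INTER_LINEAR).min(axis=2).astype('float32')
for z in (102,98,94):
    a=rect(i0,s0,102); b=rect(i2,s2,z); m=np.hypot(*np.mgrid[-20:20:.25,-20:20:.25])<15
    best=max((np.corrcoef(a[m],cv2.warpAffine(b,cv2.getRotationMatrix2D((80+dx,80+dy),r,1),(160,160))[m])[0,1],r,dx,dy) for r in range(-60,61,2) for dx in (-4,0,4) for dy in (-4,0,4))
    print(z,best)
# red blob centre along view, both
for im,s in ((i0,s0),(i2,s2),):
    h=cv2.cvtColor(im,cv2.COLOR_BGR2HSV);m=(((h[...,0]<8)|(h[...,0]>172))&(h[...,1]>120)&(h[...,2]>50)).astype('uint8')
    n,l,st,ce=cv2.connectedComponentsWithStats(m); i=min(range(1,n),key=lambda k:np.hypot(*(ce[k]-[312,205]))+(st[k,4]<500)*999); print(st[i],ce[i],at('wrist',*ce[i],96,s))
print(s2['force'],s2['time_s'])
E
```

```text
Traceback (most recent call last):
  File "h.py", line 14, in proj
    c=viewer.calibration(n)
ValueError: time passes only in moves, steps and waits
```

```bash
sed -i 's/^def rot/import functools\ncal=functools.cache(lambda n: viewer.calibration(n))\ndef rot/; s/c=viewer.calibration(n)/c=cal(n)/' h.py; python3 - <<'E'
from h import *
import pickle
s0=pickle.load(open('w1.pkl','rb')); i0=cv2.imread('pics/w1.png'); s2=ctrl.sense(); i2=viewer.capture('wrist')[:,:,::-1].copy()
g=np.arange(-20,20,.25); m=np.hypot(*np.mgrid[-20:20:.25,-20:20:.25])<15
def rect(im,s,z):
    mp=np.array([[proj('wrist',[453+x,-11+y,z],s) for x in g] for y in g],'float32')
    return cv2.remap(im,mp[...,0],mp[...,1],cv2.INTER_LINEAR).min(axis=2).astype('float32')
a=rect(i0,s0,102)
for z in (102,98,94):
    b=rect(i2,s2,z)
    print(z,max((np.corrcoef(a[m],cv2.warpAffine(b,cv2.getRotationMatrix2D((80,80),r,1)+np.array([[0,0,dx],[0,0,dy]]),(160,160))[m])[0,1],r,dx,dy) for r in range(-60,61,2) for dx in range(-12,13,2) for dy in range(-12,13,2)))
print(s2['force'],s2['time_s'])
E
```

```text
102 (np.float64(0.9527216752777099), 0, -2, 0)
98 (np.float64(0.9348958749951665), 0, -4, 4)
94 (np.float64(0.9206982851020469), 0, -6, 10)
[ 0.32957554 -0.57158715 -0.60701454] 15.65
```

```bash
python3 -c "
from rig import order; print(order.finish_job())"
```

```text
the job is handed in; nothing more can be done
None
```

The job is done and handed in at about 15.7 s of the 64 s allowed. `finish_job` gives no verdict, so what follows rests on my own checks.

- **Stop pressed:** I pressed the mushroom of the large yellow box until it bottomed out, with its top at 93.7 mm and about 39 N on the tool. A before/after crop showed it locked down.
- **Plate turned:** I gripped post1 and turned the plate about 51.5° clockwise, then let go. Afterwards the post stood at 136.5° and the base corner at 136.4°, so the plate is in the station with the board under the camera. One cruder mark read 136.0°, which is still well inside the limit.
- **Stop released:** I twisted the mushroom about 45° clockwise and let go. Matching the image against the first wrist picture puts its top back at 102 mm at its rest angle (to the 2° search step).
- **At hand-in:** The arm was clear, with the fingers about 85 mm above the mushroom and no force on the tool beyond noise. I last looked at the plate in the top view after the twist, and it still looked aligned with its base.

My only two estimates of the mushroom's position disagreed by about 4 mm (top camera against wrist camera). I used the wrist value, and the press and the grip confirmed it. I did not measure the tools on the bench after the moves; the arm never went low near them.

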